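# Index the punching turntable to its next hole

## Task

Bring the next mark of the tin in front of the punch: press the indexing plunger in with the fingertips to free the turntable, turn the turntable clockwise (seen from above) by one hole, not past it, and let the plunger spring back out into that hole, so that the turntable is locked again. Just press and push with the fingers and lift nothing: the tin stays down in its nest and the things lying around stay where they are.

Things in the scene. Friction and masses are not known exactly. Their poses are not given: they have to be found in the camera images.
- indexer: Fixed jig: plywood board 320 x 290 x 18 mm under a flat steel index ring (outer radius 123 mm, top 46 mm above the table surface) with eight holes at 100 mm radius, 45 degrees apart, joined by a narrow slot. Origin: on the turntable's axis, at the board's underside, on the table surface (z = 0); z up. The board reaches from -190 to +130 mm in x. Position and yaw vary.
- punch_tip (a point): Tip of a level steel punch that points at the tin's side, 50 mm from the turntable's axis on the jig's -x side, 85 mm above the table surface. Its fixed grey bracket, 98 mm tall, stands 130 to 170 mm from the axis.
- turntable (a joint): Angle of the aluminium turntable (disc of radius 76 mm, top 58 mm above the table surface), rad, positive CLOCKWISE from above. 0 at the start hole (0.01 of play), next hole clockwise at 0.785. Locked while the plunger is out in a hole; else it turns with light friction (0.6 N at the plunger) and stays where left. An arm on it, 34 mm wide, reaches to 120 mm radius and carries the plunger.
- plunger (a joint): How far the plunger is pressed down, m: 0 out (locked) to 0.012 fully in; from 0.010 on the table is free. Spring: 5 N to start, 8.6 N fully in. Let go between two holes it stays in at about 0.009 under the ring, and pops out by itself (below 0.002) once the table is turned on over a hole; its rounded pin finds the hole from about 2 mm away.
- plunger_top (a point): Centre of the top of the plunger's black round flat button, 32 mm across, pressed straight down: 85 mm above the table surface when out, 73 mm when fully in. 100 mm from the turntable's axis, at 22.5 degrees from the jig's +x towards +y at turntable 0; moves with the table. The sleeve below it, 30 mm across, ends 70 mm above the table surface.
- tin: Closed low steel tin, 84 mm across, 55 mm tall, with dark marks, standing loose in the nest at the middle of the turntable; its top is 113 mm above the table surface. Origin: centre of its underside, z up. It turns with the table.
- nest (a point): Centre of the nest on top of the turntable, on its axis, 58 mm above the table surface; three lugs 9 mm high hold the tin centred.
- nail_tub: Bystander, to be left alone: small open grey plastic tub, 52 mm across, 36 mm tall, standing on the board. Origin: centre of its underside.
- wood_block: Bystander, to be left alone: wooden block 40 x 30 x 20 mm on the board. Origin: centre of its underside.
- hammer: Bystander, to be left alone: small hammer lying on the table. Origin: on its axis line, at its underside.
- screwdriver: Bystander, to be left alone: screwdriver lying on the table. Origin: on its axis line, at its underside.
- open_can: Bystander, to be left alone: empty opened metal can, 80 mm across, 100 mm tall. Origin: centre of its underside.
- closed_can: Bystander, to be left alone: full closed can, 74 mm across, 110 mm tall. Origin: centre of its underside.
- mug: Bystander, to be left alone: white mug, 80 mm across, 90 mm tall. Origin: centre of its underside.
Mind the look-alikes: they are no part of the job. What is shaped like the tin but pink or purple is not meant.

How it is judged:
By the outcome, as a careful person would: the job done as asked, in the order asked, and still so for the second after the job is handed in, with the robot touching nothing.
It also fails if it takes over 42 s, if anything falls off the work surface, if the arm or the gripper's body presses on something with over 40 N, if the wrist force passes 120 N, or if a joint passes its speed limit or range.

## Robot

A 6-joint arm with a two-finger parallel gripper is mounted at the origin on the work surface. World frame = base frame: x ahead of the robot, y to its left, z up, the work surface at z = 0. Lengths are in m, angles in rad, forces in N, time in s.
With the tool pointing down it reaches from about 0.35 to 0.975 m from the base axis. Payload 4.9 kg.
Tool frame: the origin (TCP) lies midway between the tips of the shut fingers; the grasp point (between the pads) lies 19 mm behind it; z points along the fingers, y is the line along which they close (so a half turn about z gives the same grasp; the last joint's range is limited). The gripper opens to 85 mm and grips with 20 to 120 N. Pads are 22 mm wide; open, the fingers measure 114 mm over their backs; the gripper's body (76 mm by 85 mm) begins 54 mm behind the grasp point. The pads swing forward as they close: fully open they stand 13 mm farther back than shut.
Start: joints at [-1.292, 0.053, 1.613, -0, 1.476, -0.119], TCP at [0.242, -0.576, 0.231] pointing down, gripper open.
Joint ranges: [-3.01, 3.01], [-1.01, 2.22], [0.06, 2.58], [-1.02, 4.17], [0.09, 2.62], [-3.14, 3.14]. Speed limits (rad/s): [2.57, 2.57, 3.14, 3.14, 3.14, 3.14].

## Interface

Orientations are given as a rotation vector (axis times angle).
In Python, from station import ctrl gives the robot as it stands.
- The arm moves only by the shell command python3 -m handwheel 'ROWS' [FORCE]. ROWS is JSON, a list of rows, each an object with "gripper": the gripper command: -1 is fully open, 1 is shut, values between are in proportion; "offset": the shift along the tool's x, y, z in mm, a list of three; "rotation": the turn, a rotation vector about the tool's x, y, z in rad, a list of three. A call has exactly 8 rows; each row is the pose to reach, as a shift and turn from the pose commanded when the call began, along the tool's axes at that moment; what a row does not reach only later rows make up. A row lasts 1/8 s, in which the tool goes at most 62.5 mm and 10.7 degrees, less where a joint would pass 70% of its speed; a pose out of reach is approached as far as the arm can. A call with a gripper value outside its range is refused whole. The fingers move at their own pace and stop on an object; FORCE is the grip in N (left out, the last holds). Time passes only in rows, so rows that repeat a pose let the fingers close, or fill a call up. It gives the time, the measured TCP pose, the force, the opening and the grip force at its end, in the units of the state.
- ctrl.get_obs(): the state, without advancing time (a new reading comes with each control period).
- ctrl.get_image(name): name is "scene" or "top" or "wrist"; returns a dict with "image" (480x640x3 uint8, red, green, blue), "fovy" (degrees; the focal length in pixels is half the picture's height over the tangent of half this angle, whatever the lens; pixels are square), "cx", "cy" (the principal point, pixels), "k1" (the pictures are not rectified: a ray, as slopes to the right and down, at radius r is drawn at 1 + k1 r^2 times it, then the intrinsics apply), "xyz" and "attitude" of the camera in the world. Camera axes: x right, y up, looking along -z (the intrinsics and any distortion apply to the point x, -y, -z); pixel columns grow to the right and rows downward; lengths in m; the calibration is good to about 2 mm. A picture is of the moment at which its call begins. There is no depth.
- ctrl.finish_job(): hands the job in; it is judged then, once.
The state is a dict: "t": time; "q": joint angles; "dq": joint speeds; "effort": joint torques, N m; "tool_pos": TCP position; "tool_rot": TCP orientation; "contact_force": force on the tool from outside, world axes, zero at the start; "wrist_torque": the same for the moment, N m; "opening": finger opening in m; "grip_force": force on a finger pad.
Only numpy, scipy, OpenCV 4.12 (cv2) and the standard library are available. Lean on these libraries where they do the work, as an engineer would, in place of code of your own. Each camera call takes 0.05 s, during which the arm holds its last target. There are 200 camera calls.

## Working session

There is one attempt and no reset: what is moved stays moved. The work goes in short steps, Python scripts to look and compute and a shell command to move; the robot and the scene stay as the last step left them, time stands still between calls to the robot, and variables do not carry over. Pictures are saved under pics/ and viewed, at most 10 in all, crops included, and the job is handed in when it is done.

```bash
ls; mkdir -p pics
python3 - <<'E'
from station import ctrl
import cv2
for n in ("scene","top"):
    d=ctrl.get_image(n); cv2.imwrite(f"pics/{n}0.png",d["image"][:,:,::-1])
    print(n,{k:v for k,v in d.items() if k!="image"})
o=ctrl.get_obs(); print(o)
E
```

```text
pics
scene {'fovy': 57.557852906376525, 'cx': 323.40886095810487, 'cy': 242.6892134940135, 'k1': -0.10947068620078362, 'xyz': array([1.27350574, 0.20491342, 1.29107988]), 'attitude': array([0.36305133, 0.49569677, 1.81342493])}
top {'fovy': 49.2525190982888, 'cx': 323.67510949979095, 'cy': 235.49626743546088, 'k1': -0.01683779340137777, 'xyz': array([ 0.49027139, -0.01784919,  1.48125439]), 'attitude': array([ 0.062378  , -0.0397813 , -1.55543785])}
{'t': 0.1, 'q': array([-1.29196524e+00,  5.33215994e-02,  1.61415726e+00, -2.19250331e-05,
        1.47605498e+00, -1.19019351e-01]), 'dq': array([ 0.00068826,  0.00106846, -0.00135598,  0.00057513,  0.00033009,
        0.00103283]), 'effort': array([-3.00475676e-05, -3.94904137e+01, -3.71361136e+01, -1.59868187e-04,
        3.89423658e-03,  1.60485513e-05]), 'tool_pos': array([ 0.24197131, -0.57563042,  0.23016658]), 'tool_rot': array([-3.07774321e+00, -6.20449717e-01,  2.77392532e-04]), 'contact_force': array([-0.26286824,  1.27507868,  0.79031783]), 'wrist_torque': array([ 0.03126964, -0.00495947,  0.0182792 ]), 'grip_force': 0.0, 'opening': 0.08539349460973292}
```

View pics/scene0.png

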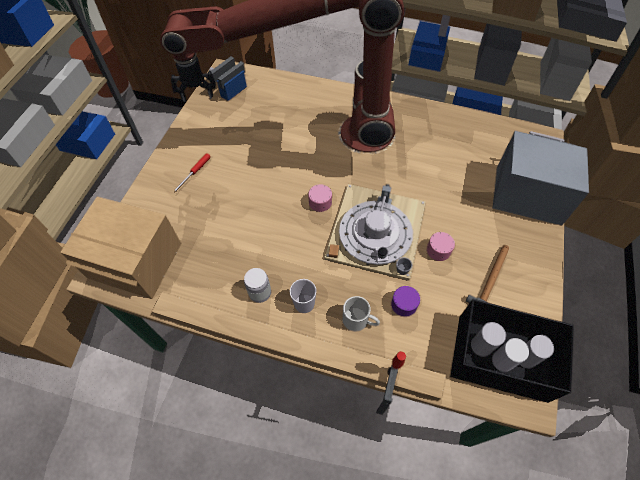

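View pics/top0.png

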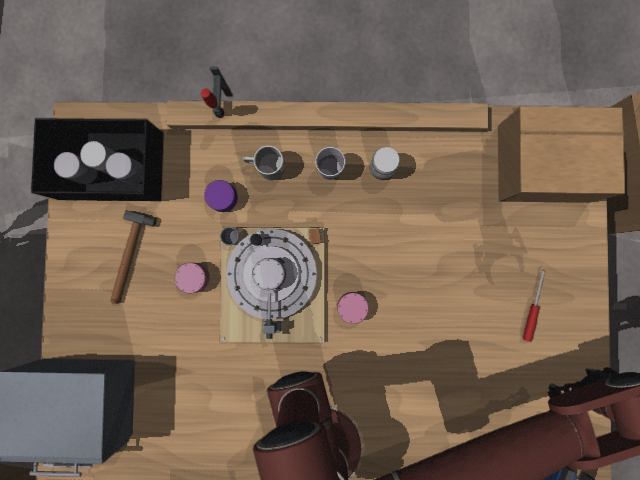

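The top view shows the jig's ring at about (271,274), the bracket on the robot side at (272,328), and the plunger's black button at about (257,240). The nail tub is at (230,236) and the wood block at (317,235). The grey tin in the nest at (268,273) is the one meant. The pink ones at (191,278) and (352,307) and the purple one at (221,196) are look-alikes. I'll confirm this in an enlarged crop.

```bash
cat > h.py <<'E'
import numpy as np, cv2
from scipy.spatial.transform import Rotation as R
def cast(d,px,z):
    f=240/np.tan(np.radians(d["fovy"]/2)); px=np.atleast_2d(px).astype(float)
    K=np.array([[f,0,d["cx"]],[0,f,d["cy"]],[0,0,1]])
    u=cv2.undistortPoints(px[:,None],K,np.array([d["k1"],0,0,0]))[:,0]
    r=R.from_rotvec(d["attitude"]).apply(np.c_[u[:,0],-u[:,1],-np.ones(len(u))])
    return d["xyz"]+r*((z-d["xyz"][2])/r[:,2])[:,None]
E
python3 - <<'E'
from station import ctrl
import cv2,numpy as np
from h import *
d=ctrl.get_image("top"); im=d["image"][:,:,::-1]
a=cv2.resize(im[215:350,205:340],None,fx=4.4,fy=4.4,interpolation=cv2.INTER_CUBIC)
cv2.imwrite("pics/c1.png",a)
s=ctrl.get_image("scene"); im2=s["image"][:,:,::-1]
cv2.imwrite("pics/c2.png",cv2.resize(im2[175:285,315:435],None,fx=5.4,fy=5.4,interpolation=cv2.INTER_CUBIC))
np.save("pics/d.npy",{"top":d,"scene":s},allow_pickle=True)
E
```

```text
(no output)
```

View pics/c1.png

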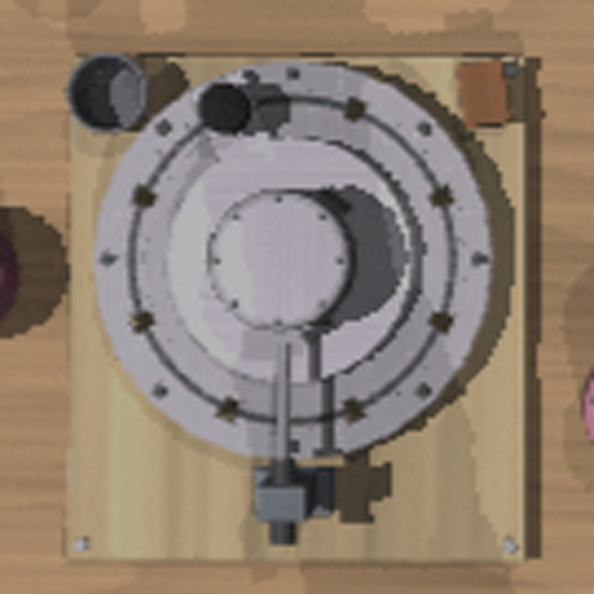

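View pics/c2.png

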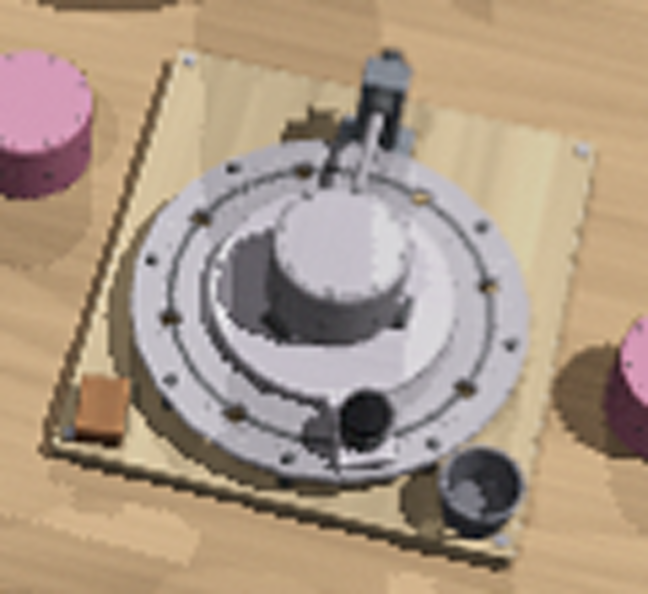

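The c1 crop shows seven dark holes in the ring, the black button at (225,108), and the grey tin in the middle. The c2 crop shows the same from the other side, with the button at (366,415). I'll fit the axis and yaw from the holes in both views.

```bash
cat > m.py <<'E'
from h import *
D=np.load("pics/d.npy",allow_pickle=True).item()
H={"top":(np.array([(355,110),(442,197),(442,320),(355,408),(229,408),(142,320),(143,197)]),4.4,(205,215),(225,108)),
"scene":(np.array([(235,413),(170,318),(201,218),(304,171),(421,197),(489,286),(465,388)]),5.4,(315,175),(366,415))}
for n,(p,s,o,b) in H.items():
    # resized pixel centre convention
    P=(p+.5)/s-.5+np.array(o); w=cast(D[n],P,.046)[:,:2]
    th=np.radians(22.5-45*np.arange(1,8)); m=np.c_[np.cos(th),np.sin(th)]*.1
    c=w.mean(0)-0; 
    # rigid 2D fit
    mm=m.mean(0); X=m-mm; Y=w-c
    yaw=np.arctan2((X[:,0]*Y[:,1]-X[:,1]*Y[:,0]).sum(),(X*Y).sum()); Rm=np.array([[np.cos(yaw),-np.sin(yaw)],[np.sin(yaw),np.cos(yaw)]])
    t=c-Rm@mm; res=w-(m@Rm.T+t)
    B=cast(D[n],(np.array(b)+.5)/s-.5+np.array(o),.085)[0,:2]
    print(n,"axis",t,"yaw",yaw,"res",np.abs(res).max(),"button",B,"pred",Rm@(.1*np.array([np.cos(np.pi/8),np.sin(np.pi/8)]))+t)
E
python3 m.py
```

```text
top axis [0.47783025 0.14607061] yaw 0.01606252769980169 res 0.0012746905477863946 button [0.56882701 0.184672  ] pred [0.56959163 0.18581793]
scene axis [0.47855464 0.14436192] yaw 0.01427323651132485 res 0.0012353033561793847 button [0.57390256 0.18426863] pred [0.57038699 0.183945  ]
```

Both views agree: axis (0.478, 0.145), yaw 0.015, button at about (0.570, 0.185). Moving above it with the fingers shut.

```bash
python3 -m handwheel '[{"gripper":1,"offset":[43,-41,0],"rotation":[0,0,0.05]},{"gripper":1,"offset":[86,-83,0],"rotation":[0,0,0.1]},{"gripper":1,"offset":[129,-124,0],"rotation":[0,0,0.15]},{"gripper":1,"offset":[173,-166,0],"rotation":[0,0,0.2]},{"gripper":1,"offset":[216,-207,0],"rotation":[0,0,0.25]},{"gripper":1,"offset":[259,-249,0],"rotation":[0,0,0.3]},{"gripper":1,"offset":[302,-290,0],"rotation":[0,0,0.35]},{"gripper":1,"offset":[345,-332,0],"rotation":[0,0,0.383]}]' 30
python3 - <<'E'
from station import ctrl
from scipy.spatial.transform import Rotation as R
import numpy as np
o=ctrl.get_obs(); M=R.from_rotvec(o["tool_rot"]); print(o["t"],o["tool_pos"],M.as_matrix().round(3), M.inv().apply(np.array([.570,.185,.2])-o["tool_pos"])*1000,o["contact_force"])
E
```

```text
t: 1.2
tool_pos: [0.4319, -0.1346, 0.2314]
tool_rot: [3.141, 0.021, 0.001]
contact_force: [0.7, -0.2, 0.5]
opening: -0.0001
grip_force: 0.0
1.2 [ 0.43192298 -0.13460657  0.23136863] [[ 1.     0.013  0.001]
 [ 0.013 -1.    -0.   ]
 [ 0.001  0.    -1.   ]] [ 142.28027761 -317.75832011   31.36220938] [ 0.72795949 -0.23016673  0.48479158]
```

```bash
python3 -m handwheel '[{"gripper":1,"offset":[24,-53,0],"rotation":[0,0,0]},{"gripper":1,"offset":[48,-106,5],"rotation":[0,0,0]},{"gripper":1,"offset":[72,-159,10],"rotation":[0,0,0]},{"gripper":1,"offset":[96,-212,15],"rotation":[0,0,0]},{"gripper":1,"offset":[120,-265,30],"rotation":[0,0,0]},{"gripper":1,"offset":[142,-318,60],"rotation":[0,0,0]},{"gripper":1,"offset":[142,-318,105],"rotation":[0,0,0]},{"gripper":1,"offset":[142,-318,105],"rotation":[0,0,0]}]'
python3 - <<'E'
from station import ctrl
import cv2
d=ctrl.get_image("wrist"); cv2.imwrite("pics/w1.png",d["image"][:,:,::-1])
s=ctrl.get_image("scene")["image"][:,:,::-1]; cv2.imwrite("pics/s1.png",cv2.resize(s[150:290,290:460],None,fx=4,fy=4,interpolation=cv2.INTER_CUBIC))
o=ctrl.get_obs(); print(o["t"],o["tool_pos"],o["contact_force"])
E
```

```text
t: 2.2
tool_pos: [0.5653, 0.1836, 0.1212]
tool_rot: [3.14, 0.025, -0.016]
contact_force: [0.5, -0.2, 0.8]
opening: 0.0002
grip_force: 0.0
2.3 [0.56885295 0.18330573 0.12680846] [-0.63807815  0.00216058  0.04830062]
```

View pics/w1.png

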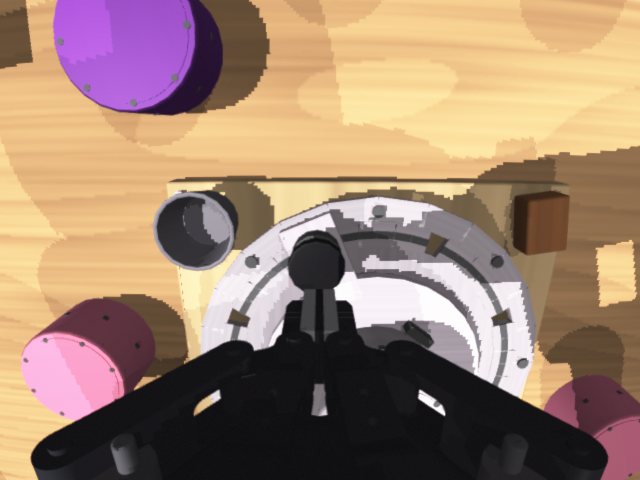

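View pics/s1.png

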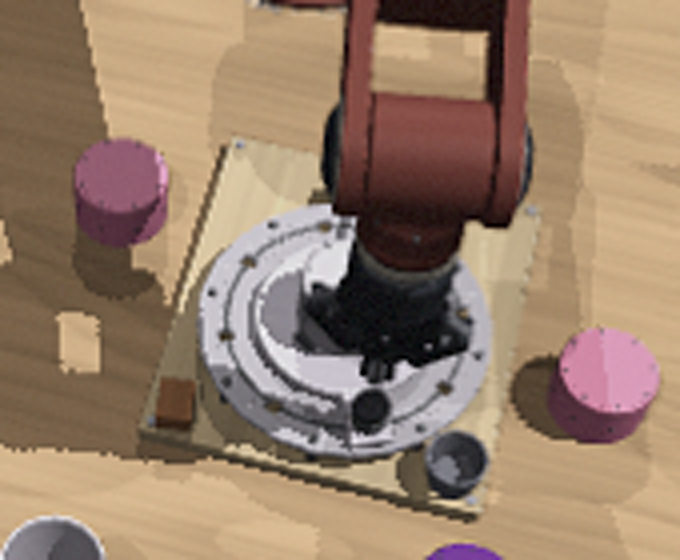

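The wrist view shows the button at about (317,264) just ahead of the fingertips, between the tub (195,230) and the axis. I'll cast that pixel as a check.

Run:
```python
from station import ctrl
from h import *
d=ctrl.get_image("wrist"); g=d["image"].max(2)
m=((g<60)*255).astype(np.uint8)[225:292,280:352]; m[62:]=0
ys,xs=np.where(m>0); print("bbox",xs.min()+280,xs.max()+280,ys.min()+225)
for p in [(317,240),(317,250),(317,264),(317,268)]: print(p,cast(d,p,.085)[0].round(4))
o=ctrl.get_obs(); print(o["tool_pos"],o["contact_force"])
M=R.from_rotvec(o["tool_rot"]); print(M.as_matrix().round(3),M.inv().apply(np.array([.570,.1845,.088])-o["tool_pos"])*1000)
```

```text
bbox 289 351 235
(317, 240) [0.5883 0.1841 0.085 ]
(317, 250) [0.5826 0.184  0.085 ]
(317, 264) [0.5744 0.1839 0.085 ]
(317, 268) [0.572  0.1839 0.085 ]
[0.5698236  0.18326227 0.12829004] [-0.61111433 -0.27355746 -0.29359685]
[[ 1.     0.014  0.003]
 [ 0.014 -1.     0.   ]
 [ 0.003 -0.    -1.   ]] [ 0.09087025 -1.21933107 40.29088033]
```

```bash
python3 -m handwheel '[{"gripper":1,"offset":[1,-1,15],"rotation":[0,0,0]},{"gripper":1,"offset":[1,-1,30],"rotation":[0,0,0]},{"gripper":1,"offset":[1,-1,38],"rotation":[0,0,0]},{"gripper":1,"offset":[1,-1,41],"rotation":[0,0,0]},{"gripper":1,"offset":[1,-1,44],"rotation":[0,0,0]},{"gripper":1,"offset":[1,-1,46],"rotation":[0,0,0]},{"gripper":1,"offset":[1,-1,46],"rotation":[0,0,0]},{"gripper":1,"offset":[1,-1,46],"rotation":[0,0,0]}]'
```

```text
t: 3.35
tool_pos: [0.5699, 0.1846, 0.0814]
tool_rot: [3.141, 0.023, -0.0]
contact_force: [-3.4, -2.1, 6.3]
opening: -0.0003
grip_force: 2.8
```

```bash
python3 -m handwheel '[{"gripper":1,"offset":[0,0,3],"rotation":[0,0,0]},{"gripper":1,"offset":[0,0,6],"rotation":[0,0,0]},{"gripper":1,"offset":[0,0,8],"rotation":[0,0,0]},{"gripper":1,"offset":[0,0,8],"rotation":[0,0,0]},{"gripper":1,"offset":[0,0,8],"rotation":[0,0,0]},{"gripper":1,"offset":[0,0,8],"rotation":[0,0,0]},{"gripper":1,"offset":[0,0,8],"rotation":[0,0,0]},{"gripper":1,"offset":[0,0,8],"rotation":[0,0,0]}]'
```

```text
t: 4.35
tool_pos: [0.5703, 0.1847, 0.074]
tool_rot: [3.141, 0.024, 0.001]
contact_force: [-4.6, -1.2, 8.0]
opening: -0.0002
grip_force: 3.9
```

```bash
python3 -m handwheel '[{"gripper":1,"offset":[0,0,0.6],"rotation":[0,0,0]},{"gripper":1,"offset":[2,5,0.6],"rotation":[0,0,0]},{"gripper":1,"offset":[4,12,0.6],"rotation":[0,0,0]},{"gripper":1,"offset":[6,20,0.6],"rotation":[0,0,0]},{"gripper":1,"offset":[7,28,0.6],"rotation":[0,0,0]},{"gripper":1,"offset":[7.6,36,0.6],"rotation":[0,0,0]},{"gripper":1,"offset":[7.5,42,0.6],"rotation":[0,0,0]},{"gripper":1,"offset":[7.1,48,0.6],"rotation":[0,0,0]}]'
python3 - <<'E'
from station import ctrl
import cv2
for n in("wrist","scene"):
    d=ctrl.get_image(n)["image"][:,:,::-1]
    if n=="scene": d=cv2.resize(d[150:290,290:460],None,fx=4,fy=4,interpolation=cv2.INTER_CUBIC)
    cv2.imwrite(f"pics/{n}2.png",d)
o=ctrl.get_obs(); print(o["t"],o["tool_pos"],o["contact_force"])
E
```

```text
t: 5.35
tool_pos: [0.5801, 0.1372, 0.0746]
tool_rot: [-3.14, -0.023, -0.009]
contact_force: [-0.5, 0.6, 8.0]
opening: -0.0002
grip_force: 3.8
5.45 [0.58014737 0.13661368 0.07456698] [-1.07264931 -0.67008589  7.57271423]
```

View pics/scene2.png

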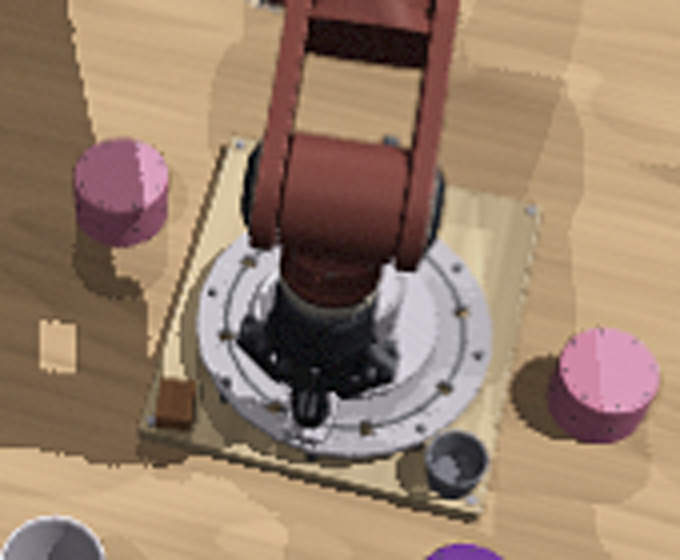

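The arm has followed the finger, with the plunger now at about (310,430). I'll go on to about 1.5 mm short of the next hole, then ease off. The force will show whether the plunger has popped out.

```bash
python3 -m handwheel '[{"gripper":1,"offset":[-1,5,0.8],"rotation":[0,0,0]},{"gripper":1,"offset":[-2,11,0.8],"rotation":[0,0,0]},{"gripper":1,"offset":[-4,17,0.8],"rotation":[0,0,0]},{"gripper":1,"offset":[-6,22,0.8],"rotation":[0,0,0]},{"gripper":1,"offset":[-7,25,0.8],"rotation":[0,0,0]},{"gripper":1,"offset":[-8,27,0.8],"rotation":[0,0,0]},{"gripper":1,"offset":[-8,27,0.8],"rotation":[0,0,0]},{"gripper":1,"offset":[-8,27,0.8],"rotation":[0,0,0]}]'
python3 -m handwheel '[{"gripper":1,"offset":[0,0,-1],"rotation":[0,0,0]},{"gripper":1,"offset":[0,0,-2],"rotation":[0,0,0]},{"gripper":1,"offset":[0,0,-3],"rotation":[0,0,0]},{"gripper":1,"offset":[0,0,-4],"rotation":[0,0,0]},{"gripper":1,"offset":[0,0,-4],"rotation":[0,0,0]},{"gripper":1,"offset":[0,0,-4],"rotation":[0,0,0]},{"gripper":1,"offset":[0,0,-4],"rotation":[0,0,0]},{"gripper":1,"offset":[0,0,-4],"rotation":[0,0,0]}]'
```

```text
t: 6.45
tool_pos: [0.5733, 0.1096, 0.0742]
tool_rot: [-3.141, -0.023, -0.012]
contact_force: [0.7, 0.2, 7.8]
opening: 0.0002
grip_force: 3.8
t: 7.45
tool_pos: [0.5721, 0.1096, 0.0766]
tool_rot: [-3.141, -0.023, -0.008]
contact_force: [2.9, -0.1, 6.4]
opening: -0.0004
grip_force: 3.0
```

```bash
python3 -m handwheel '[{"gripper":1,"offset":[0,0,-1],"rotation":[0,0,0]},{"gripper":1,"offset":[0,0,-2],"rotation":[0,0,0]},{"gripper":1,"offset":[0,0,-3],"rotation":[0,0,0]},{"gripper":1,"offset":[0,0,-4],"rotation":[0,0,0]},{"gripper":1,"offset":[0,0,-4],"rotation":[0,0,0]},{"gripper":1,"offset":[0,0,-4],"rotation":[0,0,0]},{"gripper":1,"offset":[0,0,-4],"rotation":[0,0,0]},{"gripper":1,"offset":[0,0,-4],"rotation":[0,0,0]}]'
```

```text
t: 8.45
tool_pos: [0.5699, 0.1096, 0.0788]
tool_rot: [3.141, 0.023, -0.0]
contact_force: [0.1, 0.2, -0.8]
opening: 0.0001
grip_force: 0.0
```

Contact is lost at 0.0788, so the plunger hasn't popped out and the table is a little off the hole. Lifting to look from close by.

```bash
python3 -m handwheel '[{"gripper":1,"offset":[0,0,-10],"rotation":[0,0,0]},{"gripper":1,"offset":[0,0,-25],"rotation":[0,0,0]},{"gripper":1,"offset":[0,0,-45],"rotation":[0,0,0]},{"gripper":1,"offset":[0,0,-50],"rotation":[0,0,0]},{"gripper":1,"offset":[0,0,-50],"rotation":[0,0,0]},{"gripper":1,"offset":[0,0,-50],"rotation":[0,0,0]},{"gripper":1,"offset":[0,0,-50],"rotation":[0,0,0]},{"gripper":1,"offset":[0,0,-50],"rotation":[0,0,0]}]'
python3 - <<'E'
from station import ctrl
from h import *
D={n:ctrl.get_image(n) for n in("wrist","scene")}
np.save("pics/d2.npy",D,allow_pickle=True)
w=D["wrist"]["image"][:,:,::-1][180:340,200:440]; s=D["scene"]["image"][:,:,::-1][215:285,325:425]
cv2.imwrite("pics/m3.png",np.vstack([cv2.resize(w,(480,320),interpolation=cv2.INTER_CUBIC),cv2.resize(s,(480,280)[:2] if 0 else (400,280),interpolation=cv2.INTER_CUBIC)[:, :].copy() if 0 else cv2.copyMakeBorder(cv2.resize(s,(400,280),interpolation=cv2.INTER_CUBIC),0,0,0,80,cv2.BORDER_CONSTANT)]))
E
```

```text
t: 9.45
tool_pos: [0.5697, 0.1096, 0.1283]
tool_rot: [3.141, 0.023, -0.002]
contact_force: [0.4, 0.2, 0.0]
opening: 0.0002
grip_force: 0.0
```

View pics/m3.png

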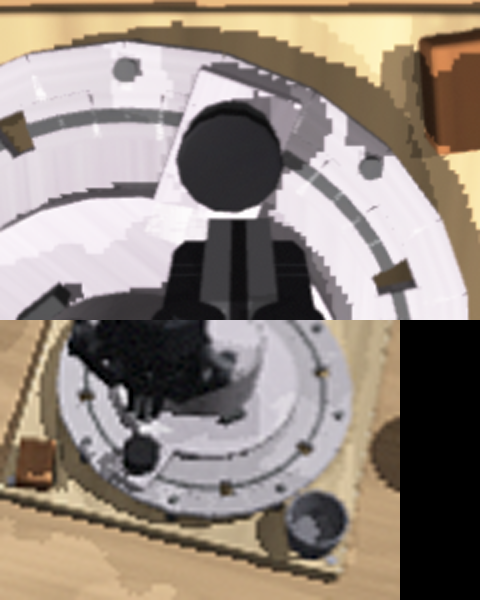

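The wrist crop shows the button's top centred at about (315,260) in the full picture, the start hole at (208,246) and the hole after next at (396,318). I'll compute the target hole from these.

Run:
```python
from h import *
D=np.load("pics/d2.npy",allow_pickle=True).item()["wrist"]
g=D["image"].max(2)
B=cast(D,(314.9,260),.077)[0]; h1=cast(D,(208,246.5),.046)[0]; h2=cast(D,(396.5,318.5),.046)[0]
print(B,h1,h2,np.linalg.norm(h1-h2))
A=np.array([.4782,.1452])
for p in(h1,h2,B):
    v=p[:2]-A; print(np.linalg.norm(v),np.degrees(np.arctan2(v[1],v[0])))
# axis from h1,h2 alone (45deg each side of target)
m=(h1+h2)[:2]/2; c=(h1-h2)[:2]; n=np.array([c[1],-c[0]]); n/=np.linalg.norm(n); print("target",m+n*.1*(1-np.cos(np.pi/4)),m-n*.1*(1-np.cos(np.pi/4)))
```

```text
[0.57406096 0.11147972 0.077     ] [0.57117632 0.18336245 0.046     ] [0.51866588 0.05276009 0.046     ] 0.14076336221627508
0.10050357862097586 22.31586493322412
0.10090899217955031 -66.35844296414294
0.10161880492379129 -19.379955597084603
target [0.57209617 0.10713516] [0.51774603 0.12898737]
```

The button is about 4.5 mm short of the hole (-19.4° against -22°). I'll press again and nudge it.

```bash
python3 -m handwheel '[{"gripper":1,"offset":[3,-1,25],"rotation":[0,0,0]},{"gripper":1,"offset":[3,-1,42],"rotation":[0,0,0]},{"gripper":1,"offset":[3,-1,49],"rotation":[0,0,0]},{"gripper":1,"offset":[3,-1,52],"rotation":[0,0,0]},{"gripper":1,"offset":[3,-1,54],"rotation":[0,0,0]},{"gripper":1,"offset":[3,-1,55],"rotation":[0,0,0]},{"gripper":1,"offset":[3,-1,55],"rotation":[0,0,0]},{"gripper":1,"offset":[3,-1,55],"rotation":[0,0,0]}]'
```

```text
t: 10.55
tool_pos: [0.5734, 0.1112, 0.076]
tool_rot: [-3.141, -0.023, -0.001]
contact_force: [-5.1, 0.8, 7.3]
opening: -0.0001
grip_force: 3.6
```

```bash
python3 -m handwheel '[{"gripper":1,"offset":[0,0,1.5],"rotation":[0,0,0]},{"gripper":1,"offset":[0,0,2.5],"rotation":[0,0,0]},{"gripper":1,"offset":[0,0,2.5],"rotation":[0,0,0]},{"gripper":1,"offset":[0,1,2.5],"rotation":[0,0,0]},{"gripper":1,"offset":[-0.5,2,2.5],"rotation":[0,0,0]},{"gripper":1,"offset":[-1,3,2.5],"rotation":[0,0,0]},{"gripper":1,"offset":[-1.5,4,2.5],"rotation":[0,0,0]},{"gripper":1,"offset":[-1.5,4,2.5],"rotation":[0,0,0]}]'
python3 -m handwheel '[{"gripper":1,"offset":[0,0,0],"rotation":[0,0,0]},{"gripper":1,"offset":[0,0,-2],"rotation":[0,0,0]},{"gripper":1,"offset":[0,0,-3],"rotation":[0,0,0]},{"gripper":1,"offset":[0,0,-4],"rotation":[0,0,0]},{"gripper":1,"offset":[0,0,-5],"rotation":[0,0,0]},{"gripper":1,"offset":[0,0,-6],"rotation":[0,0,0]},{"gripper":1,"offset":[0,0,-6],"rotation":[0,0,0]},{"gripper":1,"offset":[0,0,-6],"rotation":[0,0,0]}]'
```

```text
t: 11.55
tool_pos: [0.5729, 0.1073, 0.0742]
tool_rot: [-3.14, -0.023, -0.005]
contact_force: [-3.3, 1.5, 7.6]
opening: 0.0005
grip_force: 3.8
t: 12.55
tool_pos: [0.5728, 0.107, 0.0798]
tool_rot: [-3.141, -0.023, -0.005]
contact_force: [-3.1, 1.3, 6.0]
opening: -0.0002
grip_force: 3.1
```

There is still 6 N at z = 0.0798, so the plunger is following the finger out. Lifting clear and checking.

```bash
python3 -m handwheel '[{"gripper":1,"offset":[0,0,-2],"rotation":[0,0,0]},{"gripper":1,"offset":[0,0,-4],"rotation":[0,0,0]},{"gripper":1,"offset":[0,0,-8],"rotation":[0,0,0]},{"gripper":1,"offset":[0,0,-20],"rotation":[0,0,0]},{"gripper":1,"offset":[0,0,-48],"rotation":[0,0,0]},{"gripper":1,"offset":[0,0,-49],"rotation":[0,0,0]},{"gripper":1,"offset":[0,0,-49],"rotation":[0,0,0]},{"gripper":1,"offset":[0,0,-49],"rotation":[0,0,0]}]'
python3 - <<'E'
from station import ctrl
from h import *
D={n:ctrl.get_image(n) for n in("wrist","scene")}
np.save("pics/d3.npy",D,allow_pickle=True)
w=D["wrist"]["image"][:,:,::-1][180:340,200:440]; s=D["scene"]["image"][:,:,::-1][175:285,315:435]
cv2.imwrite("pics/m4.png",np.vstack([cv2.resize(w,(480,320),interpolation=cv2.INTER_CUBIC),cv2.copyMakeBorder(cv2.resize(s,(305,280),interpolation=cv2.INTER_CUBIC),0,0,0,175,cv2.BORDER_CONSTANT)]))
print(ctrl.get_obs()["contact_force"])
E
```

```text
t: 13.55
tool_pos: [0.5706, 0.1066, 0.1249]
tool_rot: [3.141, 0.023, -0.004]
contact_force: [-0.7, 0.2, 0.1]
opening: 0.0001
grip_force: 0.0
[-0.33465079  0.21037676 -0.40885181]
```

View pics/m4.png

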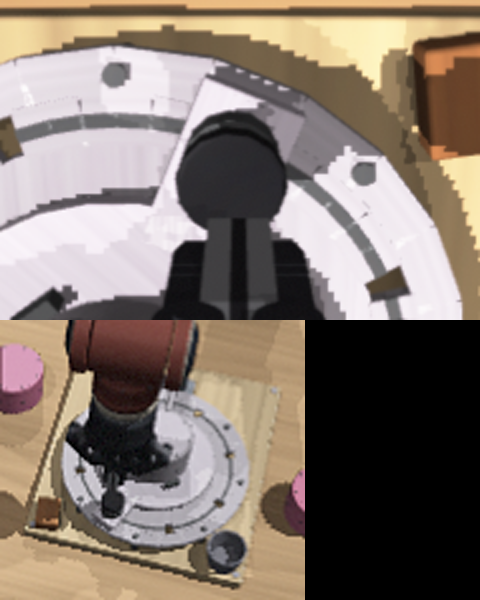

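In the picture the button stands raised again with its double rim, as at the start, midway between the two visible holes. The tub and block are in place and the robot is clear, so I'm handing in.

```bash
python3 -c "
from station import ctrl
print(ctrl.finish_job())"
```

```text
the job is handed in; nothing more can be done
None
```

The turntable was turned clockwise by one hole and, going by the finger force and the last wrist picture, the plunger is back out and locked in it; I handed the job in at about 13.7 s with the robot clear of everything.

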